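# Push the board carrier past the spring stop pin

### The arm

A 6-joint arm with a two-finger parallel gripper is mounted at the origin on a cart in front of the work surface, level with it; the furniture and walls round the work are solid. World frame = base frame: x ahead of the robot, y to its left, z up, the work surface at z = 0. Lengths are in m, angles in rad, forces in N, time in s.
With the tool pointing down it reaches from about 0.225 to 0.875 m from the base axis. Payload 3.4 kg.
Tool frame: the origin (TCP) lies at the very end of the fingers, on their centre line; the grasp point (between the pads) lies 19 mm behind it; z points along the fingers, y is the line along which they close (so a half turn about z gives the same grasp; the last joint's range is limited). The gripper opens to 85 mm and grips with 20 to 120 N. Pads are 22 mm wide; open, the fingers measure 114 mm over their backs; the gripper's body (76 mm by 85 mm) begins 54 mm behind the grasp point. The pads swing forward as they close: fully open they stand 13 mm farther back than shut.
Start: joints at [-0.121, 0.276, 1.505, -0, 1.361, -0.121], TCP at [0.575, -0, 0.196] pointing down, gripper open.
Joint ranges: [-2.89, 2.89], [-0.75, 2.08], [0.22, 2.7], [-1.18, 4.32], [0.11, 2.71], [-2.7, 2.7]. Speed limits (rad/s): [2.57, 2.57, 3.14, 3.14, 3.14, 3.14].

### API

Orientations are given as a unit quaternion [w, x, y, z].
In Python, from rig import manip, get_image, camera_info gives the robot as it stands. The module is installed in compiled form; this text tells all that it offers.
- The arm moves only by the shell command python3 -m crank 'ROWS' [FORCE]. ROWS is a JSON object of lists of equal length, an entry for each row: "translation": the shift along the tool's x, y, z in mm, a list of three; "roll": the turn about the tool's z in rad; "fingers": the opening, from 0 (shut) to 1 (fully open). A call has 1 to 8 rows; each row shifts and turns the commanded pose from where the row before left it, along the tool's axes as they then stand; what a row does not reach is not made up. A row lasts 1/10 s, in which the tool goes at most 50 mm and 8.59 degrees, less where a joint would pass 70% of its speed; a pose out of reach is approached as far as the arm can. A call is refused whole if a number of a shift passes 50 or a number of a turn 0.15, either way. A call with a gripper value outside its range is refused whole. The fingers move at their own pace and stop on an object; FORCE is the grip in N (left out, the last holds). Time passes only in rows, so rows that do not move let the fingers close. It gives the time, the measured TCP pose, the force, the opening and the grip force at its end, in the units of the state.
- manip.get_state(): the state, without advancing time (a new reading comes with each control period).
- get_image(name): name is "scene" or "side" or "wrist"; returns the picture (400x640x3 uint8, blue, green, red); there is no depth.
- camera_info(name): a dict with "mtx" (3x3 intrinsics, pixels), "rvec" (rotation vector, rad) and "tvec" (3), from world to camera coordinates, as OpenCV has them. Camera axes: x right, y down, z forward; pixel columns grow to the right and rows downward; lengths in m; the calibration is good to about 2 mm. A picture is of the moment at which its call begins: read the wrist's pose just before it. camera_info takes no time and is no camera call; for the wrist camera it gives the pose at the moment of the call.
- manip.sign_off(): hands the job in; it is judged then, once.
The state is a dict: "clock": time; "qpos": joint angles; "qd": joint speeds; "effort": joint torques, N m; "position": TCP position; "ee_rot": TCP orientation; "contact_force": force on the tool from outside, world axes, zero at the start; "moment": the same for the moment, N m; "width": finger opening in m; "gripper_force": force on a finger pad.
Only numpy, scipy, OpenCV 4.12 (cv2) and the standard library are available. Lean on these libraries where they do the work, as an engineer would, in place of code of your own. Each camera call takes 0.05 s, during which the arm holds its last target. There are 200 camera calls.

### The job

The circuit-board carrier on the transfer rail is held back by a spring stop pin. With the fingertips, press and hold down the long release bar beside the channel, which pulls the pin down, and push the carrier (its tab stands over the bar) past the pin until it is fully home against the end block; then let go, so that the bar springs up and the pin stands locked behind the carrier. Only push: do not lift or tip the carrier, and leave the other things on the bench where they are.

Things in the scene. Friction and masses are not known exactly. Their poses are not given: they have to be found in the camera images.
- transfer_rail: Aluminium base plate fixed to the bench, x -85 to +55, y -165 to +138 mm, 16 mm thick, with an open channel 78 mm wide between two black guides 8 mm thick (tops at z = 27 mm). Origin: on the bench, below the channel's centre line, level with the stop pin. z up; y along the channel from the carrier's start to the end block; x across, away from the release bar. Place and yaw vary.
- end_block_face (a point): Where the carrier must end: centre of the channel-side face of the dark end block (94 mm wide, 40 mm high above the channel floor), at (0, +118, 36) mm in the rail's frame. With the carrier home against it, the carrier's origin is at rail y = +68 mm.
- carrier: Loose grey carrier, 0.5 to 0.8 kg, a black circuit board fixed on it. Deck 76 (x) x 100 (y) x 12 mm, slides on the channel floor (16 mm above the bench) with 1 mm play each side. Origin: centre of its underside; axes as the rail's. Starts at rail y = -95 to -60 mm, its front edge 10 to 45 mm short of rail y = 0. An arm on its -x side reaches over the guide to the push tab above the bar.
- push_tab (a point): Centre of the rear face (facing -y) of the carrier's push tab: a grey upright plate 32 wide (x), 12 thick (y), 25 mm high, 43 to 68 mm above the bench, its foot 3 mm above the bar when that is up. At (-68, +4, +39.5) mm in the carrier's frame. Push here toward the rail's +y.
- release_bar_top (a point): Centre of the top of the sprung release bar, a flat steel bar 28 (x) x 225 (y) x 6 mm beside the channel. Up, its top is 40 mm above the bench, this point at (-66, -25, 40) mm in the rail's frame; it spans rail y -137 to +87 mm. It moves straight down wherever along it one presses; a fingertip can slide along it.
- release_bar (a joint): How far the release bar and the stop pin (one part) are pressed down, m: 0 = up, 0.018 = on its stop. A spring returns it: about 1.2 N at the top, 3 N at the stop. The pin is clear of the carrier from 0.0095 on; while the carrier lies over the pin its underside keeps the bar at about 0.009.
- stop_pin_top (a point): Centre of the flat top of the steel stop pin, 10 mm in diameter, in the channel at rail x = -12, y = 0 mm. Up, it stands 9 mm above the channel floor. It sinks with the release bar, and rises behind the carrier when the carrier is home and the bar is let go.
- driver_yellow: Bystander: screwdriver with a yellow handle, 146 mm long, 13 mm thick, lying near the rail on the bar's side. Origin at its underside's centre, as for all bystanders.
- brass_bush: Bystander: flanged brass bushing, 26 mm wide, 17 mm high, near the rail on the bar's side.
- copper_ring: Bystander: flat copper ring, 26 mm wide, 6 mm high, near the rail on the bar's side.
- eye_loupe: Bystander: black cup-shaped loupe, 38 mm wide, 28 mm high, behind the rail.
- relay_block: Bystander: small orange relay block, 22 x 28 x 16 mm, behind the rail.
- mouse: Bystander: dark computer mouse, 118 x 74 x 42 mm, left of the rail.
- space_mouse: Bystander: dark round controller puck, 77 mm wide, 51 mm high, left of the rail.

How it is judged:
By the outcome, as a careful person would: the job done as asked, in the order asked, and still so for the second after the job is handed in, with the robot touching nothing.
It also fails if it takes over 40 s, if anything falls off the work surface, if the arm or the gripper's body presses on something with over 40 N, if the wrist force passes 120 N, or if a joint passes its speed limit or range.

## Working session

There is one attempt and no reset: what is moved stays moved. The work goes in short steps, Python scripts to look and compute and a shell command to move; the robot and the scene stay as the last step left them, time stands still between calls to the robot, and variables do not carry over. Pictures are saved under pics/ and viewed, at most 10 in all, crops included, and the job is handed in when it is done.

```bash
mkdir -p pics
python3 - <<'E'
from rig import manip,get_image,camera_info
import cv2
s=manip.get_state();print(s)
for n in("scene","side"):
    cv2.imwrite(f"pics/{n}0.png",get_image(n)); print(n,camera_info(n))
E
```

```text
{'clock': 0.0, 'qpos': array([-1.21008935e-01,  2.76606856e-01,  1.50617470e+00, -7.97116460e-06,
        1.36066411e+00, -1.21042339e-01]), 'qd': array([-0.00091709,  0.00140364, -0.00082791, -0.00118609,  0.00098735,
       -0.00271656]), 'effort': array([ 6.20495921e-04, -4.16768074e+01, -2.45808578e+01, -1.52056768e-04,
        1.11346930e-02,  1.69860516e-05]), 'position': array([5.74398932e-01, 5.94253130e-05, 1.95116429e-01]), 'ee_rot': array([-7.27039532e-04,  7.07094077e-01,  7.07118878e-01, -5.74320148e-04]), 'contact_force': array([ 0.50667594, -0.54333198,  0.47367921]), 'moment': array([ 0.00151723, -0.04942745,  0.00559289]), 'gripper_force': 0.0, 'width': 0.0854153691840805}
scene {'mtx': array([[407.82052405,   0.        , 315.83024557],
       [  0.        , 407.82052405, 197.68521844],
       [  0.        ,   0.        ,   1.        ]]), 'rvec': array([ 0.96907917, -2.42895496,  1.13893502]), 'tvec': array([0.60836505, 0.17135313, 0.94247468])}
side {'mtx': array([[504.78187559,   0.        , 322.78191651],
       [  0.        , 504.78187559, 200.4037468 ],
       [  0.        ,   0.        ,   1.        ]]), 'rvec': array([ 2.1487898 , -0.18003129,  0.12264041]), 'tvec': array([-0.49336907,  0.2697151 ,  0.75677987])}
```

View pics/scene0.png

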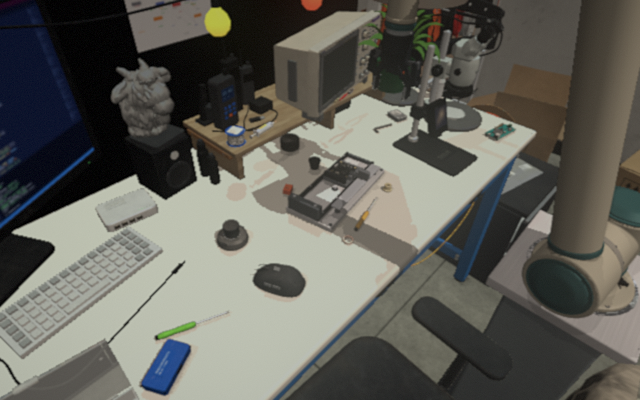

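View pics/side0.png

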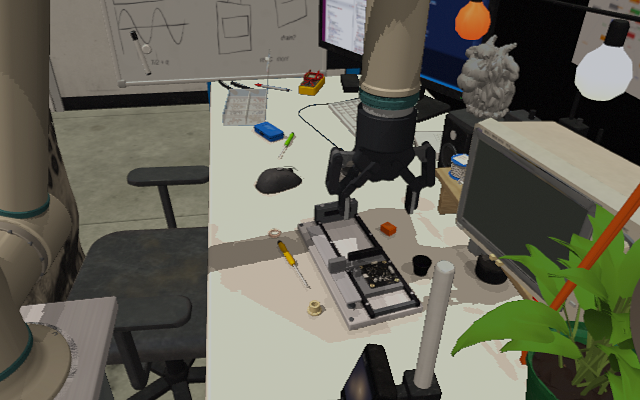

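The side view shows the rail at about (300–420, 200–325): the end block is at the far end (335,212), the carrier at about (375,270) and the tab at about (343,262). I'll enlarge that area and take a wrist view.

Run:
```python
from rig import manip,get_image,camera_info
import cv2
im=cv2.imread("pics/side0.png")[190:335,265:445]
cv2.imwrite("pics/sidecrop.png",cv2.resize(im,None,fx=4,fy=4,interpolation=cv2.INTER_CUBIC))
print(camera_info("wrist"))
cv2.imwrite("pics/wrist0.png",get_image("wrist"))
```

```text
{'mtx': array([[309.64384876,   0.        , 313.95084564],
       [  0.        , 309.64384876, 201.32006954],
       [  0.        ,   0.        ,   1.        ]]), 'rvec': array([-2.85868151e+00, -1.17757302e-03,  1.75760763e-03]), 'tvec': array([-0.57563463, -0.03556583,  0.37850401])}
```

View pics/sidecrop.png

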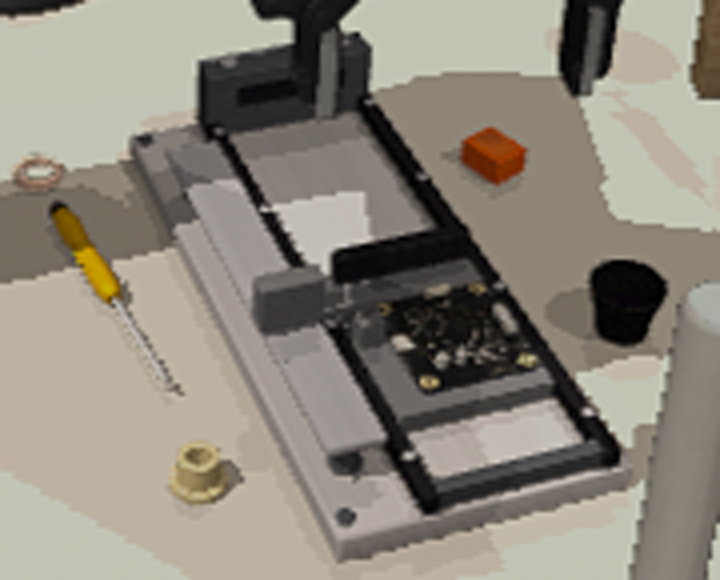

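View pics/wrist0.png

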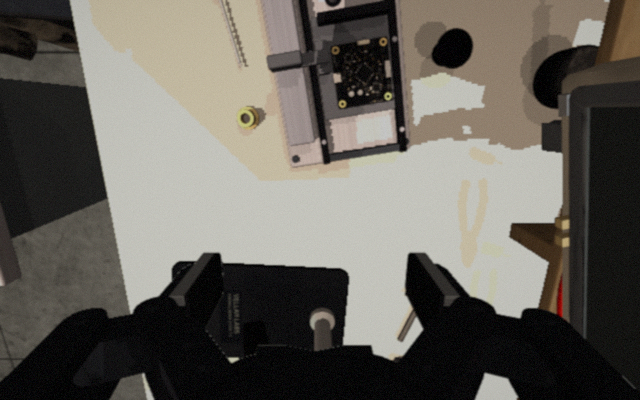

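The rail's +y points along world +y with a small positive yaw. I'll fit the rail pose and carrier position to the points read off both views.

```bash
cat > fit.py <<'E'
from rig import camera_info
import cv2,numpy as np
from scipy.optimize import least_squares
def world(p,r): # rail mm -> world m
    c,s=np.cos(p[2]),np.sin(p[2]); r=np.asarray(r,float)/1e3
    return np.c_[p[0]+c*r[:,0]-s*r[:,1],p[1]+s*r[:,0]+c*r[:,1],r[:,2]]
def proj(ci,P): return cv2.projectPoints(P,ci["rvec"],ci["tvec"],ci["mtx"],None)[0][:,0]
E
python3 - <<'E'
from fit import *
S=camera_info("side");W=camera_info("wrist")
side=[((-85,-165,16),(338,543)),((55,-165,16),(632,465)),((-85,138,16),(131,143)),((-52,-137,40),(385,437)),((-80,-137,40),(329,465)),((-47,118,16),(205,132))]
wr=[((-85,-165,16),(292,168)),((-52,-137,40),(315,146)),((-80,-137,40),(288,150))]
st=[((-84,4,43),(262,335)),((-52,4,43),(325,318)),((-52,4,68),(322,280)),((-84,4,68),(258,293))]
wt=[((-84,4,43),(270,70)),((-52,4,43),(300,66))]
f=lambda l:(np.array([a for a,_ in l],float),np.array([b for _,b in l],float))
def res(p):
    out=[]
    for ci,l,k,sc in((S,side,0,1),(W,wr,0,0),(S,st,1,1),(W,wt,1,0)):
        a,b=f(l); a[:,1]+=k*p[3]*1e3
        if sc:b=b/4+[265,190]
        out.append(proj(ci,world(p,a))-b)
    return np.concatenate(out).ravel()
r=least_squares(res,[.55,.2,.1,-.08],loss="soft_l1")
print(r.x,np.degrees(r.x[2]));print(res(r.x).reshape(-1,2).round(1))
E
```

```text
[ 0.60504544  0.18135589  0.16332743 -0.06290425] 9.357972485571398
[[ 0.6  0.5]
 [ 1.7  0.6]
 [-1.1 -1.8]
 [ 1.4  0.6]
 [ 0.1 -2.6]
 [ 0.3  3. ]
 [-1.9  3.2]
 [-0.8 -1.2]
 [ 0.3 -0.9]
 [-1.3 -0.6]
 [-0.5 -0.1]
 [ 0.8 -1.2]
 [ 0.  -0.8]
 [-0.6  1.5]
 [ 1.3 -0.1]]
```

```bash
python3 -m crank '{"translation":[[30,-7,15],[30,-7,25],[28,-8,25],[0,0,20],[0,0,0],[0,0,0]],"roll":[0,0,0,-0.08,-0.083,0],"fingers":[0,0,0,0,0,0]}' 40
python3 - <<'E'
from rig import manip,get_image,camera_info
from fit import *
s=manip.get_state();print(s["position"],s["ee_rot"],s["contact_force"],s["width"],s["clock"])
W=camera_info("wrist");im=get_image("wrist")
P=[.60504544,.18135589,.16332743];cy=-62.9
pts=[(-85,-165,16),(55,-165,16),(-52,-137,40),(-80,-137,40),(-80,87,40),(-52,87,40),(-47,118,56),(47,118,56),(-84,cy+4,43),(-52,cy+4,43),(-52,cy+4,68),(-84,cy+4,68)]
print(proj(W,world(P,pts)).round())
cv2.imwrite("pics/wrist1.png",im)
E
```

```text
clock: 0.75
position: [0.5522, 0.0883, 0.11]
ee_rot: [-0.001, 0.647, 0.763, -0.001]
contact_force: [0.0, -0.8, 0.3]
width: -0.0001
gripper_force: 0.0
[0.55221706 0.08832939 0.10998034] [-7.72715967e-04  6.46973698e-01  7.62511567e-01 -7.39641655e-04] [ 0.0442536  -0.75366256  0.25324575] -0.00010680653346692822 0.75
[[ 294.  274.]
 [ 437.  274.]
 [ 330.  260.]
 [ 298.  260.]
 [ 293.  -40.]
 [ 335.  -40.]
 [ 346. -113.]
 [ 502. -113.]
 [ 291.  173.]
 [ 331.  173.]
 [ 333.  179.]
 [ 289.  179.]]
```

View pics/wrist1.png

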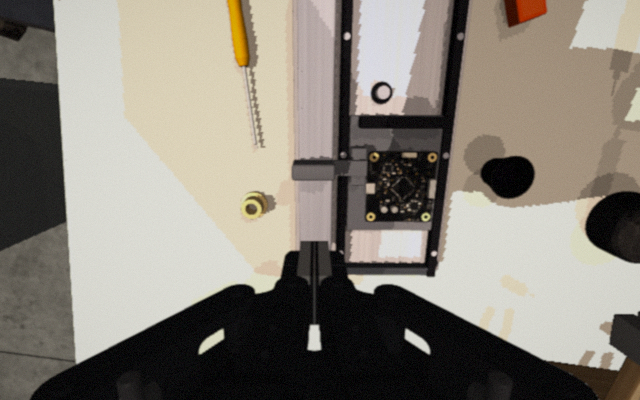

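The view agrees with the fit: the tab's rear top edge is at row 181 (predicted 179), and the fingers at column 314 are centred over the bar at columns 297–332. I'll descend onto the bar behind the tab.

```bash
python3 -m crank '{"translation":[[0,0,30],[0,0,25],[0,0,8],[0,0,0],[0,0,0]],"roll":[0,0,0,0,0],"fingers":[0,0,0,0,0]}'; python3 -m crank '{"translation":[[0,0,6],[0,0,5],[0,0,5],[0,0,4],[0,0,0],[0,0,0]],"roll":[0,0,0,0,0,0],"fingers":[0,0,0,0,0,0]}'
python3 - <<'E'
from rig import get_image
import cv2
cv2.imwrite("pics/w2.png",get_image("wrist"))
im=get_image("side")[190:335,265:445]
cv2.imwrite("pics/s2.png",cv2.resize(im,None,fx=4,fy=4,interpolation=cv2.INTER_CUBIC))
E
```

```text
clock: 1.3
position: [0.5541, 0.0879, 0.0491]
ee_rot: [0.001, 0.647, 0.762, 0.001]
contact_force: [0.2, -0.4, 0.8]
width: 0.0001
gripper_force: 0.0
clock: 1.9
position: [0.553, 0.088, 0.0279]
ee_rot: [-0.0, 0.647, 0.762, -0.0]
contact_force: [-0.4, -0.3, -1.1]
width: 0.0
gripper_force: 0.0
```

View pics/s2.png

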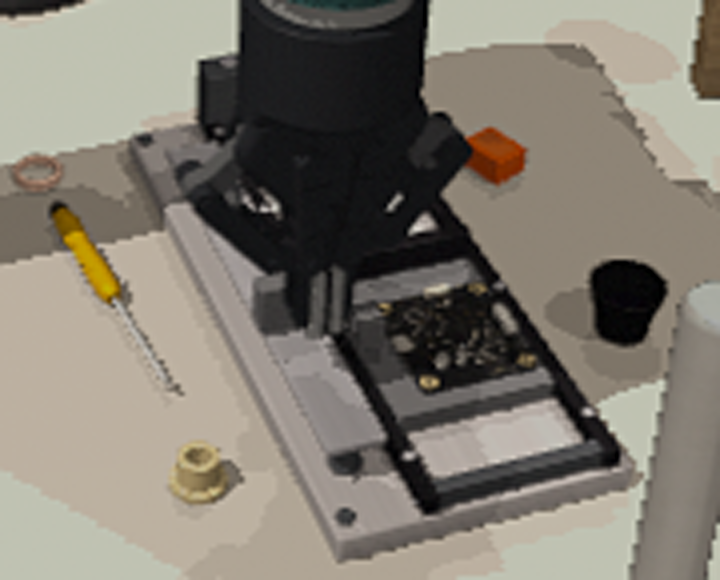

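The bar's near end (330,470) hasn't moved, so it may not be pressed, and the fingers sit right of where I expected. I'll compare the projected TCP with the view.

Run:
```python
from fit import *
from rig import manip
s=manip.get_state();p=s["position"];print(p,s["contact_force"])
S=camera_info("side");W=camera_info("wrist")
P=[.60504544,.18135589,.16332743]
c=lambda q:((q-[265,190])*4).round()
print("tcp side",c(proj(S,p[None])),"wrist",proj(W,p[None]).round())
pts=[(-52,-137,40),(-80,-137,40),(-52,-137,28),(-80,-137,28),(-80,-83,40),(-52,-83,40),(-80,-83,28),(-52,-83,28),(-84,-59,43),(-52,-59,43)]
print(c(proj(S,world(P,pts))));print(proj(W,world(P,pts)).round())
d=(p[:2]-P[:2]);cc,ss=np.cos(P[2]),np.sin(P[2]);print("tcp rail",cc*d[0]+ss*d[1],-ss*d[0]+cc*d[1])
```

```text
[0.55322833 0.08803326 0.02815876] [-1.21626555  0.07630105  0.60619655]
tcp side [[312. 385.]] wrist [[311. 233.]]
[[391. 439.]
 [329. 454.]
 [389. 460.]
 [328. 475.]
 [284. 371.]
 [343. 357.]
 [283. 391.]
 [341. 377.]
 [257. 333.]
 [323. 318.]]
[[334. 319.]
 [290. 319.]
 [333. 307.]
 [291. 307.]
 [288. 239.]
 [336. 239.]
 [289. 231.]
 [335. 231.]
 [279. 201.]
 [337. 201.]]
tcp rail -0.06630198144804089 -0.08365508629435092
```

View pics/w2.png

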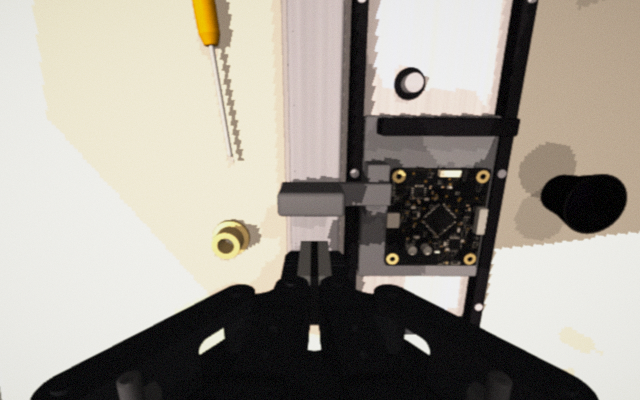

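Run:
```python
from fit import *
from rig import manip
s=manip.get_state();p=s["position"]
S=camera_info("side");W=camera_info("wrist")
M=lambda c:c["mtx"]@np.c_[cv2.Rodrigues(c["rvec"])[0],c["tvec"]]
for a,b in(((325,335),(314,242)),((318,333),(303,242)),((343,330),(326,242))):
    X=cv2.triangulatePoints(M(W),M(S),np.array(b,float),np.array(a,float)/4+[265,190]);X=(X[:3]/X[3]).T
    print(X*1e3,(X-p)*1e3,proj(W,X),(proj(S,X)-[265,190])*4)
R=cv2.Rodrigues(W["rvec"])[0];print("wrist cam pos",-R.T@W["tvec"])
z=[[p[0],p[1],p[2]+k] for k in(0,.01,.02,.03,.04)]
print(proj(W,np.array(z)).round(),((proj(S,np.array(z))-[265,190])*4).round())
```

```text
[[557.53908779  92.2071421   53.07782454]] [[ 4.3107574   4.17388257 24.91906671]] [[320.31913013 244.1278333 ]] [[321.98627915 335.34746053]]
[[553.48328166  91.76233416  55.18520422]] [[ 0.25495127  3.72907463 27.02644638]] [[312.68062882 245.3893017 ]] [[313.40472977 333.37005521]]
[[565.3155511   93.30726531  53.78136768]] [[12.08722071  5.27400579 25.62260984]] [[335.09540831 244.982243  ]] [[338.71431012 330.652954  ]]
wrist cam pos [0.54295925 0.15891559 0.20552734]
[[311. 233.]
 [311. 239.]
 [311. 246.]
 [311. 254.]
 [311. 263.]] [[312. 385.]
 [313. 368.]
 [314. 351.]
 [315. 334.]
 [316. 317.]]
```

Run:
```python
import cv2
a=cv2.imread("pics/w2.png")[150:270,240:400]
b=cv2.resize(cv2.imread("pics/s2.png")[220:480,200:460],(600,600),interpolation=cv2.INTER_CUBIC)[:, :400]
a=cv2.resize(a,(400,300),interpolation=cv2.INTER_CUBIC)
b=cv2.copyMakeBorder(b,0,0,0,0,0)
import numpy as np
a=np.vstack([a,np.zeros((300,400,3),np.uint8)])
cv2.imwrite("pics/z2.png",np.hstack([a,b]))
```

```text
(no output)
```

View pics/z2.png

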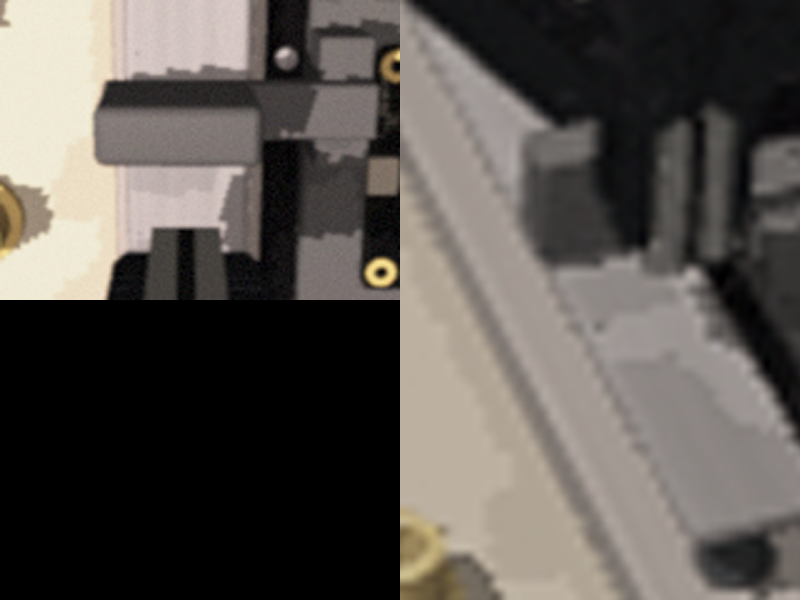

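Triangulation puts the visible fingertips at z≈53 mm, about 25 mm above the reported TCP. The force is zero and the bar is still up, so both agree that the tips haven't touched. I'll descend in small steps and watch the force.

```bash
python3 -m crank '{"translation":[[0,0,4],[0,0,4],[0,0,0],[0,0,0],[0,0,0]],"roll":[0,0,0,0,0],"fingers":[0,0,0,0,0]}' | egrep 'pos|contact'; python3 -m crank '{"translation":[[0,0,4],[0,0,3],[0,0,0],[0,0,0]],"roll":[0,0,0,0],"fingers":[0,0,0,0]}' | egrep 'clock|pos|contact'
python3 - <<'E'
from rig import get_image
import cv2,numpy as np
a=cv2.resize(get_image("wrist")[150:270,240:400],(480,360),interpolation=cv2.INTER_CUBIC)
b=cv2.resize(get_image("side")[250:320,310:375],(325,350),interpolation=cv2.INTER_CUBIC)
b=cv2.copyMakeBorder(b,0,10,0,0,0)
cv2.imwrite("pics/z3.png",np.hstack([a,b[:360,:320]]))
E
```

```text
position: [0.5531, 0.088, 0.02]
contact_force: [-0.2, 0.3, 0.6]
clock: 2.9
position: [0.5529, 0.088, 0.0128]
contact_force: [-0.6, 0.2, -0.5]
```

View pics/z3.png

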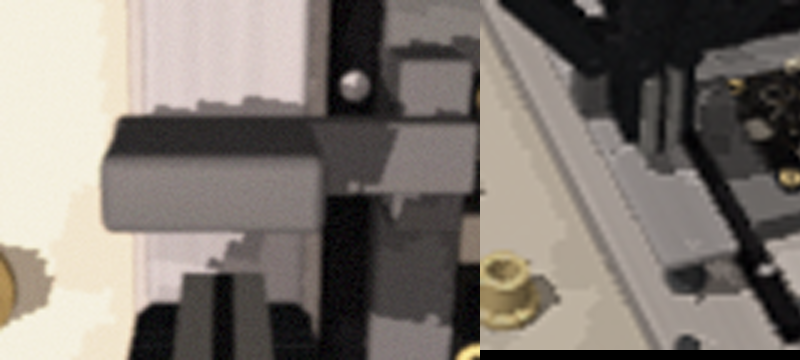

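The tips are now just above the bar at about z=40 (the shadow meets them), centred on it. I'll press in steps and check numerically, using the force and the shift of the bar's near end in the side view.

```bash
cat > chk.py <<'E'
from rig import get_image
import cv2
a=cv2.cvtColor(cv2.imread("pics/side0.png"),6); im=get_image("side"); b=cv2.cvtColor(im,6)
t=a[294:312,338:366]  # bar near end
w=b[284:330,332:372]
r=cv2.matchTemplate(w,t,cv2.TM_CCOEFF_NORMED);_,v,_,l=cv2.minMaxLoc(r)
row=r[:,l[0]]; print("bar shift px",l[0]-6,l[1]-10,round(v,3), "same place",round(float(r[10,6]),3))
import sys,time
if len(sys.argv)>1: cv2.imwrite(f"pics/{sys.argv[1]}.png",im)
E
python3 chk.py
for i in 1; do python3 -m crank '{"translation":[[0,0,3],[0,0,3],[0,0,0],[0,0,0]],"roll":[0,0,0,0],"fingers":[0,0,0,0]}' | egrep 'pos|contact'; done; python3 chk.py
python3 -m crank '{"translation":[[0,0,3],[0,0,1],[0,0,0],[0,0,0],[0,0,0]],"roll":[0,0,0,0,0],"fingers":[0,0,0,0,0]}' | egrep 'clock|pos|contact';  python3 chk.py
```

```text
bar shift px 0 0 0.989 same place 0.989
position: [0.5529, 0.088, 0.0068]
contact_force: [0.3, -0.7, 0.4]
bar shift px 0 0 0.987 same place 0.987
clock: 4.0
position: [0.5533, 0.088, 0.0032]
contact_force: [0.3, -0.4, 2.0]
bar shift px 0 0 0.956 same place 0.956
```

```bash
python3 -m crank '{"translation":[[0,0,2],[0,0,2],[0,0,0],[0,0,0]],"roll":[0,0,0,0],"fingers":[0,0,0,0]}' | egrep 'pos|contact';  python3 chk.py
python3 -m crank '{"translation":[[0,0,2],[0,0,2],[0,0,0],[0,0,0]],"roll":[0,0,0,0],"fingers":[0,0,0,0]}' | egrep 'clock|pos|contact';  python3 chk.py s5
```

```text
position: [0.553, 0.088, -0.001]
contact_force: [0.3, -0.6, 2.1]
bar shift px 0 1 0.878 same place 0.836
clock: 4.9
position: [0.553, 0.088, -0.005]
contact_force: [-0.4, 0.2, 1.7]
bar shift px 0 2 0.774 same place 0.714
```

```bash
python3 -m crank '{"translation":[[0,0,2],[0,0,2],[0,0,0],[0,0,0]],"roll":[0,0,0,0],"fingers":[0,0,0,0]}' | egrep 'pos|contact';  python3 chk.py
for i in 1; do python3 -m crank '{"translation":[[0,0,1],[0,0,1],[0,0,0],[0,0,0]],"roll":[0,0,0,0],"fingers":[0,0,0,0]}' | egrep 'clock|pos|contact';  python3 chk.py s6; done
python3 - <<'E'
import cv2,numpy as np
for n in("side0","s5","s6"):
    g=cv2.cvtColor(cv2.imread(f"pics/{n}.png"),6).astype(float)
    print(n,g[298:320,349:355].mean(1).round().astype(int))
E
```

```text
position: [0.553, 0.088, -0.009]
contact_force: [-0.1, 0.1, 3.3]
bar shift px 0 2 0.701 same place 0.639
clock: 5.8
position: [0.553, 0.088, -0.011]
contact_force: [0.2, -0.4, 2.2]
bar shift px 0 2 0.673 same place 0.631
side0 [151 152 152 130  93  54  34  35  40  51  70 141 147 155 154 154 154 155
 155 121  88  86]
s5 [133 133 136 136 133 134 135 127  97  56  50  89  99 136 154 152 153 154
 154 107  76  76]
s6 [133 133 133 140 126 122 133 134 134 134 109  82  89 120 156 153 153 154
 154 107  76  76]
```

The bar's end edge has moved down about 6.4 px, so it is pressed about 15 mm (TCP −11 mm) with a steady 2–3 N spring force. Now I'll push along the rail (tool +x).

```bash
python3 -m crank '{"translation":[[4,0,0],[5,0,0],[5,0,0],[5,0,0],[5,0,0],[5,0,0],[0,0,0]],"roll":[0,0,0,0,0,0,0],"fingers":[0,0,0,0,0,0,0]}' | egrep 'clock|pos|ee|contact'
cat > car.py <<'E'
# carrier shift along the rail since the start, from the board's texture in the side view
from fit import *
from rig import manip,get_image
P=[.60504544,.18135589,.16332743]; S=camera_info("side")
im=get_image("side"); b=cv2.cvtColor(im,6); a=cv2.cvtColor(cv2.imread("pics/side0.png"),6)
g=b[298:320,349:355].mean(1).round().astype(int); print("bar profile",g[:12])
p0=proj(S,world(P,[(0,-62.9,30)]))[0]; best=[]
c=(20,-75,30); q0=proj(S,world(P,[c]))[0]
for d in np.arange(-5,145,1.):
    y=np.array([(-20,-95),(30,-95),(30,-60),(-20,-60)])
    f=lambda k:proj(S,world(P,np.c_[y[:,0],y[:,1]+k,[28]*4])).astype(np.float32)
    D=np.float32([[0,0],[80,0],[80,60],[0,60]])
    A=cv2.warpPerspective(a,cv2.getPerspectiveTransform(f(0),D),(80,60)); B=cv2.warpPerspective(b,cv2.getPerspectiveTransform(f(d),D),(80,60))
    best.append((float(cv2.matchTemplate(B,A,cv2.TM_CCOEFF_NORMED)[0,0]),d))
print("carrier shift",sorted(best)[-3:])
s=manip.get_state();d=s["position"][:2]-P[:2];cc,ss=np.cos(P[2]),np.sin(P[2]);print("tcp rail mm",1e3*(cc*d[0]+ss*d[1]),1e3*(-ss*d[0]+cc*d[1]),s["contact_force"].round(1))
E
python3 car.py
```

```text
clock: 6.55
position: [0.5482, 0.1179, -0.0109]
ee_rot: [-0.0, 0.647, 0.762, 0.001]
contact_force: [1.3, 1.8, 1.8]
bar profile [133 133 133 137 132 120 132 136 139 135 108  81]
carrier shift [(0.8175556659698486, np.float64(21.0)), (0.8183754086494446, np.float64(19.0)), (0.86054527759552, np.float64(20.0))]
tcp rail mm -66.38721134542921 -53.45064120448512 [0.9 1.6 2.3]
```

Contact is made: the carrier has moved 20 mm with the bar held down. That leaves about 111 mm to go.

```bash
python3 -m crank '{"translation":[[6,0,0],[7,0,0],[7,0,0],[7,0,0],[7,0,0],[7,0,0],[7,0,0],[0,0,0]],"roll":[0,0,0,0,0,0,0,0],"fingers":[0,0,0,0,0,0,0,0]}' | egrep 'clock|contact'
python3 car.py
python3 -m crank '{"translation":[[6,0,0],[7,0,0],[7,0,0],[7,0,0],[7,0,0],[6,0,0],[5,0,0],[0,0,0]],"roll":[0,0,0,0,0,0,0,0],"fingers":[0,0,0,0,0,0,0,0]}' | egrep 'clock|pos|contact'
python3 car.py
```

```text
clock: 7.4
contact_force: [-0.3, 1.5, 2.6]
bar profile [148 148 149 152 138 128 143 149 150 144 109  82]
carrier shift [(0.8276906609535217, np.float64(70.0)), (0.8291231989860535, np.float64(68.0)), (0.872186005115509, np.float64(69.0))]
tcp rail mm -66.65164383813922 -5.217321753141619 [-0.2  1.8  3.6]
clock: 8.25
position: [0.533, 0.2097, -0.011]
contact_force: [-0.1, 0.5, 1.9]
bar profile [147 147 148 152 138 127 142 149 149 144 108  81]
carrier shift [(0.8263955116271973, np.float64(115.0)), (0.8924830555915833, np.float64(113.0)), (0.897152841091156, np.float64(114.0))]
tcp rail mm -66.5397425174265 39.59682127615062 [-0.4  1.7  2.8]
```

```bash
python3 -m crank '{"translation":[[4,0,0],[4,0,0],[3,0,0],[2,0,0],[0,0,0]],"roll":[0,0,0,0,0],"fingers":[0,0,0,0,0]}' | egrep 'contact'
python3 -m crank '{"translation":[[1,0,0],[1,0,0],[0,0,0]],"roll":[0,0,0],"fingers":[0,0,0]}' | egrep 'contact|pos'
python3 -m crank '{"translation":[[1,0,0],[1,0,0],[0,0,0]],"roll":[0,0,0],"fingers":[0,0,0]}' | egrep 'clock|contact|pos'
python3 car.py
```

```text
contact_force: [-0.1, -1.9, 3.2]
position: [0.5308, 0.2232, -0.011]
contact_force: [0.4, -2.5, 2.9]
clock: 9.4
position: [0.5305, 0.2253, -0.011]
contact_force: [0.9, -2.9, 3.0]
bar profile [147 147 147 151 144 126 142 148 149 143 108  81]
carrier shift [(0.8298657536506653, np.float64(130.0)), (0.8389003872871399, np.float64(128.0)), (0.869154691696167, np.float64(129.0))]
tcp rail mm -66.42866833387248 55.496503959039764 [-0.5 -2.1  2.8]
```

```bash
python3 -m crank '{"translation":[[1,0,0],[1,0,0],[0,0,0]],"roll":[0,0,0],"fingers":[0,0,0]}' | egrep 'contact|pos'
python3 -m crank '{"translation":[[1,0,0],[0,0,0],[0,0,0]],"roll":[0,0,0],"fingers":[0,0,0]}' | egrep 'contact|pos'
python3 -m crank '{"translation":[[1,0,0],[0,0,0],[0,0,0]],"roll":[0,0,0],"fingers":[0,0,0]}' | egrep 'clock|contact|pos'
python3 car.py
```

```text
position: [0.5301, 0.2273, -0.011]
contact_force: [-0.1, -1.5, 3.4]
position: [0.53, 0.2283, -0.011]
contact_force: [0.5, -2.2, 2.9]
clock: 10.35
position: [0.5298, 0.2292, -0.011]
contact_force: [0.4, -2.5, 2.8]
bar profile [147 147 147 152 144 126 142 148 148 143 108  81]
carrier shift [(0.8288204073905945, np.float64(132.0)), (0.8489059209823608, np.float64(134.0)), (0.8736942410469055, np.float64(133.0))]
tcp rail mm -66.40548108528692 59.42078210026118 [ 0.1 -2.4  3.7]
```

Still sliding at about 2.5 N with no end contact yet, so I'll keep going in 1 mm steps.

```bash
python3 -m crank '{"translation":[[1,0,0],[0,0,0],[0,0,0]],"roll":[0,0,0],"fingers":[0,0,0]}' | egrep 'contact|pos'
python3 -m crank '{"translation":[[1,0,0],[0,0,0],[0,0,0]],"roll":[0,0,0],"fingers":[0,0,0]}' | egrep 'contact|pos'
python3 -m crank '{"translation":[[1,0,0],[0,0,0],[0,0,0]],"roll":[0,0,0],"fingers":[0,0,0]}' | egrep 'clock|contact|pos'
python3 car.py
```

```text
position: [0.5297, 0.2301, -0.011]
contact_force: [-0.4, -2.3, 2.7]
position: [0.5295, 0.2312, -0.011]
contact_force: [0.3, -2.7, 3.0]
clock: 11.3
position: [0.5294, 0.2317, -0.011]
contact_force: [0.7, -4.6, 4.1]
bar profile [147 147 147 151 144 126 142 148 148 143 108  81]
carrier shift [(0.8176277875900269, np.float64(134.0)), (0.8827617168426514, np.float64(136.0)), (0.8865589499473572, np.float64(135.0))]
tcp rail mm -66.44804107322916 62.00195581680936 [ 0.6 -4.6  4. ]
```

```bash
python3 -m crank '{"translation":[[1,0,0],[0,0,0],[0,0,0]],"roll":[0,0,0],"fingers":[0,0,0]}' | egrep 'contact|pos'
python3 -m crank '{"translation":[[1,0,0],[0,0,0],[0,0,0]],"roll":[0,0,0],"fingers":[0,0,0]}' | egrep 'clock|contact|pos'
python3 car.py
```

```text
position: [0.5293, 0.2319, -0.011]
contact_force: [2.0, -7.0, 3.5]
clock: 11.95
position: [0.5293, 0.2321, -0.0108]
contact_force: [2.0, -9.8, 3.6]
bar profile [147 147 147 151 144 127 146 148 149 142 106  80]
carrier shift [(0.8400816917419434, np.float64(137.0)), (0.8474544882774353, np.float64(135.0)), (0.8795484304428101, np.float64(136.0))]
tcp rail mm -66.47980533319145 62.387387167250964 [ 2.  -9.3  5. ]
```

The TCP has stopped while the force climbs to about 10 N, so the carrier is home against the block. I'll back off the tab with the bar still held, then lift straight up.

```bash
python3 -m crank '{"translation":[[-3,0,0],[-4,0,0],[-3,0,0],[0,0,0],[0,0,0]],"roll":[0,0,0,0,0],"fingers":[0,0,0,0,0]}' | egrep 'contact|pos'
python3 car.py
python3 -m crank '{"translation":[[0,0,-4],[0,0,-5],[0,0,-5],[0,0,-6],[0,0,-10],[0,0,-20],[0,0,-30],[0,0,-30]],"roll":[0,0,0,0,0,0,0,0],"fingers":[0,0,0,0,0,0,0,0]}' | egrep 'clock|contact|pos'
python3 -m crank '{"translation":[[-30,0,-20],[-40,0,-20],[-40,0,0],[-40,0,0],[-40,0,0],[0,0,0],[0,0,0]],"roll":[0,0,0,0,0,0,0],"fingers":[0,0,0,0,0,0,0]}' | egrep 'clock|contact|pos'
python3 car.py
python3 - <<'E'
from rig import get_image
import cv2,numpy as np
a=cv2.resize(get_image("side")[190:335,265:445],(450,363),interpolation=cv2.INTER_CUBIC)
w=get_image("wrist");cv2.imwrite("pics/wend.png",w)
b=cv2.resize(w[:330,200:500],(330,363),interpolation=cv2.INTER_CUBIC)
cv2.imwrite("pics/end.png",np.hstack([a,b]))
E
```

```text
position: [0.5308, 0.2244, -0.0109]
contact_force: [0.3, 0.5, 2.2]
bar profile [147 147 147 151 144 126 142 148 148 143 108  80]
carrier shift [(0.8155102133750916, np.float64(134.0)), (0.8819440603256226, np.float64(136.0)), (0.8853611946105957, np.float64(135.0))]
tcp rail mm -66.32137023704948 54.51542641882319 [-0.1  0.2  3.4]
clock: 13.35
position: [0.53, 0.2238, 0.1]
contact_force: [0.8, -0.1, 0.4]
clock: 14.05
position: [0.5613, 0.0359, 0.1393]
contact_force: [-0.3, 0.3, 0.2]
bar profile [148 148 148 127  91  52  32  34  40  49  69 138]
carrier shift [(0.7129925489425659, np.float64(137.0)), (0.7282038331031799, np.float64(135.0)), (0.7461373805999756, np.float64(136.0))]
tcp rail mm -66.84505225735712 -135.44086768274317 [-0.1  0.1  0.4]
```

View pics/end.png

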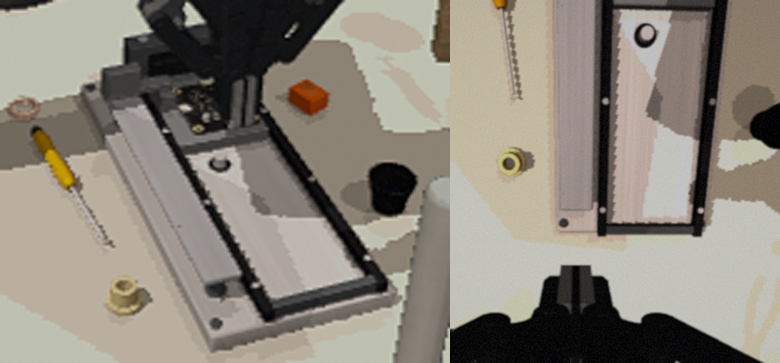

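The carrier is against the end block. The pin (218,163) stands behind it, and the bar's end profile is back to its starting values, so the bar is up. The bystanders in view have not moved and the robot touches nothing, so I'm handing in.

```bash
python3 -c "
from rig import manip
print(manip.sign_off())"
```

```text
the job is handed in; nothing more can be done
None
```

The carrier is home against the end block, the release bar has sprung back up with the pin standing behind the carrier, and I handed the job in after about 14 s of the allowed 40 s; no verdict was shown.

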